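Flip the hub frame's kickstand down and hold the frame upright

ROBOT

A 7-joint arm with a two-finger parallel gripper is mounted at the origin on a cart in front of the work surface, level with it; the furniture and walls round the work are solid. World frame = base frame: x ahead of the robot, y to its left, z up, the work surface at z = 0. Lengths are in m, angles in rad, forces in N, time in s.
With the tool pointing down it reaches from about 0.425 to 0.95 m from the base axis. Payload 4.7 kg.
Tool frame: the origin (TCP) lies midway between the tips of the shut fingers; the grasp point (between the pads) lies 19 mm behind it; z points along the fingers, y is the line along which they close (so a half turn about z gives the same grasp; the last joint's range is limited). The gripper opens to 87 mm and grips with 3 to 60 N. Pads are 19 mm wide; open, the fingers measure 117 mm over their backs; the gripper's body (75 mm by 190 mm) begins 51 mm behind the grasp point.
Start: joints at [-1.215, 0.469, -0.049, 1.532, 0.024, 1.141, -0.082], TCP at [0.253, 0.626, 0.223] pointing down, gripper open.
Joint ranges: [-2.59, 2.59], [-0.33, 1.99], [-1.39, 1.29], [0.1, 2.45], [-1.04, 4.18], [0.21, 1.99], [-2.66, 2.66]. Speed limits (rad/s): [2.57, 2.57, 3.14, 3.14, 3.14, 3.14, 3.14].

INTERFACE

Orientations are given as a rotation vector (axis times angle).
In Python, from workcell import manip gives the robot as it stands.
- The arm moves only by the tool arm_command, never from a script. Its argument "commands" is a list of rows, each a list of 2 entries, a list of its own where there are three numbers: the shift along the world's x, y, z normalised to -1 to 1, where 1 is 0.025 m, then the turn, a rotation vector about the world's x, y, z normalised to -1 to 1, where 1 is 0.12 rad. A call has 1 to 20 rows; each row shifts and turns the commanded pose from where the row before left it; what a row does not reach is not made up. A row lasts 1/10 s, in which the tool goes at most 50 mm and 8.59 degrees, less where a joint would pass 70% of its speed; a pose out of reach is approached as far as the arm can. A call with a number of a shift or a turn outside -1 to 1 is refused whole. A call with a gripper value outside its range is refused whole. "fingers" is the closure in counts, from 0 (fully open) to 255 (shut), set as the call begins (left out, the last holds). The fingers move at their own pace and stop on an object; "grip_force" is the grip in N (left out, the last holds). Time passes only in rows, so rows that do not move let the fingers close. It gives the time, the measured TCP pose, the force, the opening and the grip force at its end, in the units of the state.
- manip.get_state(): the state, without advancing time (a new reading comes with each control period).
- manip.get_image(name): name is "side" or "top" or "wrist"; returns the picture (384x512x3 uint8, red, green, blue); there is no depth.
- manip.get_calibration(name): a dict with "fovy" (degrees; the focal length in pixels is half the picture's height over the tangent of half this angle, whatever the lens; pixels are square), "cx", "cy" (the principal point, pixels), "position" and "orientation" of the camera in the world. Camera axes: x right, y down, z forward; pixel columns grow to the right and rows downward; lengths in m; the calibration is good to about 2 mm. A picture is of the moment at which its call begins: read the wrist's pose just before it. get_calibration takes no time and is no camera call; for the wrist camera it gives the pose at the moment of the call.
- manip.sign_off(): hands the job in; it is judged then, once.
The state is a dict: "clock": time; "joint_pos": joint angles; "joint_vel": joint speeds; "tau": joint torques, N m; "ee_pos": TCP position; "tool_rot": TCP orientation; "ft_force": force on the tool from outside, world axes, zero at the start; "torque": the same for the moment, N m; "finger_gap": opening from 0.0 (shut) to 1.0 (fully open); "grip_force": force on a finger pad.
Only numpy, scipy, OpenCV 4.12 (cv2) and the standard library are available. Lean on these libraries where they do the work, as an engineer would, in place of code of your own. Each camera call takes 0.05 s, during which the arm holds its last target. There are 200 camera calls.

TASK

The small hub frame is parked leaning back against the rail of its rest, with its kickstand folded up alongside. Leave it leaning there while you flip the kickstand over its dead centre until it is fully down against its stop; then take the frame by its top handle bar, bring it upright with its foot staying in the trough of the rest, and finish while still holding it upright by the bar, steady, so that it cannot tip either way. Do not lift the frame out, knock it over or push the things lying around out of their places.

Things in the scene. Friction and masses are not known exactly. Their poses are not given: they have to be found in the camera images.
- rest: Fixed aluminium rest; origin on the bench under the middle of its trough (26 mm wide, along y, 160 mm long, floor 5 mm and lips 12 mm above the bench). Its +x points to the back, where a rubber rail (14 mm thick, 104 mm long along y) stands 40 mm behind the trough's middle, 103 mm above the bench, on two struts.
- frame: Loose grey portal frame, about 0.8 kg. Origin on the axis of its round foot bar (20 mm thick, along y), which turns in the trough, 15 mm above the bench. Two posts 18 mm thick run along z at y = -45, +45 mm; a black fan wheel 55 mm across sits between them 145 mm up. At the start it leans 0.26 rad towards the rail (+x); upright = z vertical. Let go, it falls to the rail or (0.16 rad) onto the stand.
- handle: The frame's top handle bar, round, rubber, 18 mm thick, 104 mm long along the frame's y axis, rigid with the frame; origin at its middle, 215 mm up the frame's z axis from the foot axis.
- kickstand_hinge (a point): The kickstand's pivot, fixed in the frame at x = 0, y = -97, z = 90 mm of the frame, outside the post on its -y side (the right, seen from the robot); its axis is the frame's y axis.
- kickstand_tip (a point): The middle of the kickstand's rubber foot, a short roller 16 mm thick and 18 mm wide along the frame's y axis, at the free end of a 10 mm round leg, 110 mm from the pivot. About 40 mm are free between leg and post, and 36 mm between roller and handle bar.
- kickstand (a joint): Kickstand angle, rad: 0 = folded up along the frame's z; grows as the tip swings forward (frame -x, away from the rail) and then down; 2.48 = fully down on its stop. A steel weight on the back of the pivot makes it over-centre: below about 0.9 the leg falls back to folded, beyond about 1.1 it swings on down to the stop by itself. The tip needs under 1 N.
- tachometer: bystander: orange hand meter 54x114x30 mm lying on the bench, origin under its middle
- spare_impeller: bystander: black fan wheel 55 mm across, 20 mm high, lying flat on the bench, origin under its middle
- esd_brush: bystander: black brush 18x132x20 mm lying on the bench, origin under its middle
- ref_weight: bystander: small brass weight 28 mm across, 42 mm high, standing on the bench, origin under its middle
- screwdriver_1: bystander: yellow-handled screwdriver 160 mm long lying on the bench, origin under its middle
- screwdriver_2: bystander: black-handled screwdriver 130 mm long lying on the bench, origin under its middle

How it is judged:
On the way, in this order (a step that is already met when the one before it is completed fails the run):
1. the kickstand is fully down while the frame still leans back on the rail (value of joint kickstand above 2.38 rad and angle between frame's own z axis and vertical above 0.18 rad and contact force between frame and rest above 1 N), for 0.2 s.
2. the frame is held upright by its handle bar (angle between frame's own z axis and vertical below 0.07 rad and contact force between the fingers and handle above 1 N), for 0.3 s.
At the end, for the whole second after the job is handed in: The kickstand is fully down (joint above 2.38), the frame is upright within 0.07 rad and still, its foot is in the trough (foot axis less than 24 mm above the bench and within 10 mm of the trough's middle), and the fingers still hold the handle bar (more than 1 N) (all of step 2 and value of joint kickstand above 2.38 rad and z of frame in the frame of rest below 0.024 m and x of frame in the frame of rest between -0.01 and 0.01 m and angular speed of frame below 0.15 rad/s and linear speed of frame below 0.03 m/s); the arm keeps its last pose, push and grip.
It fails at once if the frame is knocked over (angle between frame's own z axis and vertical above 0.5 rad).
It fails at once if the frame is lifted out of the trough (z of frame in the frame of rest above 0.035 m).
It fails at once if a bystander is pushed out of its place (distance of any of tachometer, spare_impeller, esd_brush, ref_weight, screwdriver_1, screwdriver_2 from where it was at the start of the episode above 0.03 m).
It also fails if it takes over 58 s, if anything falls off the work surface, if the arm or the gripper's body presses on something with over 40 N, if the wrist force passes 120 N, or if a joint passes its speed limit or range.

## Working session

There is one attempt and no reset: what is moved stays moved. The work goes in short steps, Python scripts to look and compute and a tool call to move; the robot and the scene stay as the last step left them, time stands still between calls to the robot, and variables do not carry over. Pictures are saved under pics/ and viewed, at most 10 in all, crops included, and the job is handed in when it is done.

Besides the shell and the picture viewer there is one more tool, called by a JSON object that holds its "fn" and its "kwargs", one argument or row to a line. arm_command: Moves the arm, as the interface text tells. Scaled input: -1 to 1 covers 0.025 m each way for a shift and 0.12 rad each way for a turn. Its arguments: {"type":"object","properties":{"commands":{"type":"array","items":{"type":"array"}},"fingers":{"type":"number"},"grip_force":{"type":"number"}},"required":["commands"]}

```bash
mkdir -p pics; ls
python3 - <<'E'
from workcell import manip
import cv2
s=manip.get_state();print({k:s[k] for k in('clock','ee_pos','tool_rot','finger_gap','ft_force')})
for n in('top','side'):
    c=manip.get_calibration(n);print(n,c)
    cv2.imwrite(f'pics/{n}0.png',manip.get_image(n)[:,:,::-1])
E
```

```text
pics
{'clock': 0.0, 'ee_pos': array([0.25316523, 0.62510149, 0.22149397]), 'tool_rot': array([-6.00588769e-01, -3.08340297e+00,  2.96311233e-03]), 'finger_gap': 1.002610830834638, 'ft_force': array([-0.72027386,  0.33760761, -0.31159666])}
top {'fovy': 45.710039661407464, 'cx': 254.88247836216726, 'cy': 185.02964249078417, 'position': array([ 0.51665131, -0.00593341,  1.08090759]), 'orientation': array([-2.19293563,  2.19531212, -0.03508971])}
side {'fovy': 45.58263419976032, 'cx': 256.2529507307021, 'cy': 187.23615997063305, 'position': array([ 0.41014597, -0.69775001,  0.61340995]), 'orientation': array([-2.12505357,  0.25602037, -0.11155946])}
```

View pics/top0.png

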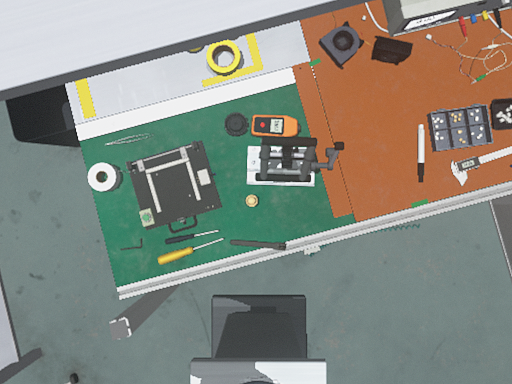

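View pics/side0.png

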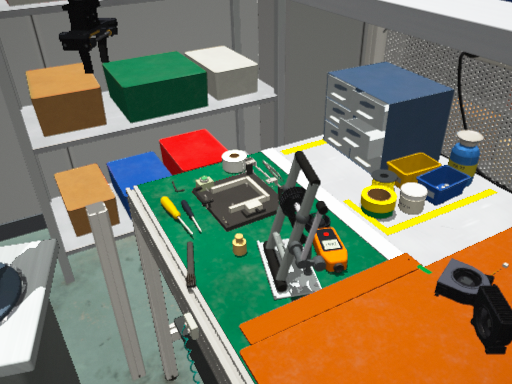

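The top view shows the rest at about (282,165), the frame's handle near (285,143), and the kickstand on the right around (330,155). The tachometer is at (275,126), the weight at (251,200) and the brush at (258,244). Next I'll enlarge both views.

Run:
```python
import cv2
a=cv2.imread('pics/top0.png')[105:215,215:355];cv2.imwrite('pics/topc.png',cv2.resize(a,None,fx=5.4,fy=5.4,interpolation=cv2.INTER_CUBIC))
a=cv2.imread('pics/side0.png')[140:310,230:380];cv2.imwrite('pics/sidec.png',cv2.resize(a,None,fx=3.5,fy=3.5,interpolation=cv2.INTER_CUBIC))
```

```text
(no output)
```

View pics/topc.png

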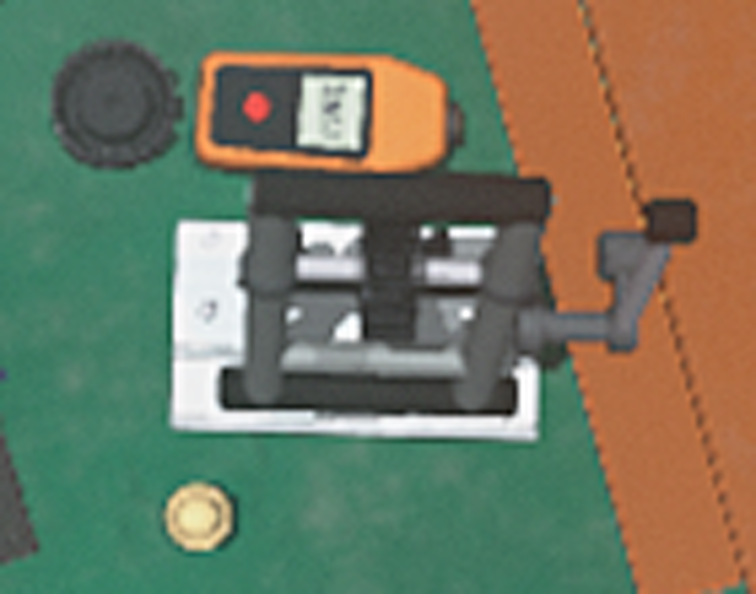

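View pics/sidec.png

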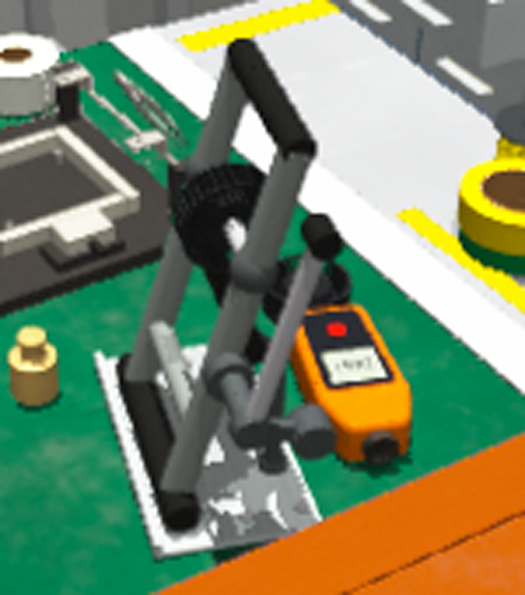

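The crops show these features:
- **Handle ends:** top-crop (252,197) and (550,200); side-crop (299,147) and (242,48).
- **Stand roller:** top-crop (671,220); side-crop (323,236).
- **Foot end:** side-crop (182,512).

I'll fit the rest pose to these.

```bash
cat > h.py <<'E'
from workcell import manip
import numpy as np
from scipy.spatial.transform import Rotation as R
from scipy.optimize import least_squares
def proj(n,P):
    c=manip.get_calibration(n);f=192/np.tan(np.radians(c['fovy'])/2)
    q=R.from_rotvec(c['orientation']).inv().apply(np.atleast_2d(P)-c['position'])
    return np.c_[c['cx']+f*q[:,0]/q[:,2],c['cy']+f*q[:,1]/q[:,2]]
def world(p,L,lean):  # p: x,y,yaw of rest
    L=np.atleast_2d(np.array(L,float));b=R.from_euler('y',lean).apply(L)+[0,0,.015]
    return R.from_euler('z',p[2]).apply(b)+[p[0],p[1],0]
def tip(k): return [-.11*np.sin(k),-.097,.09+.11*np.cos(k)]
E
cat > fit.py <<'E'
from h import *
import sys
T=lambda u,v:(215+u/5.4,105+v/5.4); S=lambda u,v:(230+u/3.5,140+v/3.5)
loc=[[0,.052,.215],[0,-.052,.215],tip(0),[0,.052,.215],[0,-.052,.215],tip(0)]
pix=np.array([T(252,197),T(550,200),T(671,220),S(242,48),S(299,147),S(323,236)])
def res(p):
    w=world(p,loc,p[3]); return (np.r_[proj('top',w[:3]),proj('side',w[3:])]-pix).ravel()
r=least_squares(lambda p:np.r_[res(p),(p[3]-.26)*200],[.55,-.07,0,.26])
print(r.x);print(res(r.x).reshape(-1,2).round(1))
p=r.x
for n,l in(('handle',[0,0,.215]),('foot',[0,0,0]),('hinge',[0,-.097,.09]),('tip',tip(0)),('tip1.2',tip(1.2))):print(n,world(p,l,p[3]).round(4))
for n,l in(('handle',[0,0,.215]),('tipdown',tip(2.48))):print('up',n,world(p,l,0).round(4))
# bystander planar positions
def ground(n,uv,z):
    return least_squares(lambda q:(proj(n,[q[0],q[1],z])-uv).ravel(),[.5,0]).x.round(3)
print('weight',ground('top',T(200,517),.042),'tach L/R',ground('top',T(198,110),.03),ground('top',T(460,125),.03),'tach front',ground('top',T(300,170),.03))
E
python3 fit.py
```

```text
[ 0.58180851 -0.0597433  -0.02865624  0.25922486]
[[ 0.  -1.1]
 [-0.1 -0.3]
 [-0.1 -0.3]
 [-1.2 -0.1]
 [ 0.3  1.6]
 [-0.5 -0.4]]
handle [[ 0.6369 -0.0613  0.2228]]
foot [[ 0.5818 -0.0597  0.015 ]]
hinge [[ 0.6021 -0.1574  0.102 ]]
tip [[ 0.6303 -0.1582  0.2083]]
tip1.2 [[ 0.5132 -0.1548  0.1668]]
up handle [[ 0.5818 -0.0597  0.23  ]]
up tipdown [[ 0.5115 -0.1548  0.0182]]
weight [0.526 0.012] tach L/R [0.701 0.013] [ 0.694 -0.099] tach front [ 0.675 -0.031]
```

Run:
```python
from h import *
def ground(n,uv,z):
    return least_squares(lambda q:(proj(n,[q[0],q[1],z])-uv).ravel(),[.5,0]).x
for z in (.3,.4,.5,.6,.7,.8):
    a,b=ground('top',(100,72),z),ground('top',(270,22),z)
    print(z,a.round(2),b.round(2),proj('side',[[*a,z],[*b,z]]).round().tolist())
```

```text
0.3 [0.75 0.27] [ 0.83 -0.02] [[308.0, 60.0], [409.0, 104.0]]
0.4 [0.72 0.24] [ 0.79 -0.02] [[301.0, 18.0], [395.0, 49.0]]
0.5 [0.69 0.2 ] [ 0.75 -0.02] [[294.0, -33.0], [379.0, -17.0]]
0.6 [0.66 0.17] [ 0.71 -0.02] [[285.0, -95.0], [359.0, -95.0]]
0.7 [0.63 0.13] [ 0.67 -0.01] [[273.0, -174.0], [336.0, -189.0]]
0.8 [0.6  0.09] [ 0.63 -0.01] [[257.0, -277.0], [307.0, -306.0]]
```

{"fn": "arm_command", "kwargs": {
  "commands": [
    [[0, 0, 1], [0, 0, 0]],
    [[0, 0, 1], [0, 0, 0]],
    [[0, 0, 1], [0, 0, 0]],
    [[0.3, -1, 0.6], [0, 0, -0.6]],
    [[0.3, -1, 0], [0, 0, -0.6]],
    [[0.3, -1, 0], [0, 0, -0.6]],
    [[0.3, -1, 0], [0, 0, -0.6]],
    [[0.3, -1, 0], [0, 0, -0.6]]
  ],
  "fingers": 255,
  "grip_force": 10
}}

```text
clock: 0.9
ee_pos: [0.291, 0.4993, 0.3121]
tool_rot: [-1.147, -2.924, 0.001]
ft_force: [0.8, -0.6, 0.1]
finger_gap: 0.351
grip_force: 0.0
```

The overhead shelf edge works out at about z 0.44, and x is at least 0.78 near the work, so there is clearance. I'll carry on towards the back of the stand tip.

{"fn": "arm_command", "kwargs": {
  "commands": [
    [[0.5, -1, 0], [0, 0, -0.3]],
    [[0.5, -1, 0], [0, 0, -0.3]],
    [[0.5, -1, 0], [0, 0, -0.3]],
    [[0.5, -1, 0], [0, 0, -0.3]],
    [[0.5, -1, 0], [0, 0, -0.3]],
    [[0.5, -1, 0], [0, 0, -0.3]],
    [[0.5, -1, 0], [0, 0, -0.3]],
    [[0.5, -1, 0], [0, 0, -0.3]],
    [[0.5, -1, 0], [0, 0, -0.3]],
    [[0.5, -1, 0], [0, 0, -0.3]],
    [[0.5, -1, 0], [0, 0, -0.3]],
    [[0.5, -1, 0], [0, 0, -0.3]],
    [[0.5, -1, 0], [0, 0, -0.3]],
    [[0.5, -1, 0], [0, 0, -0.3]],
    [[0.5, -1, 0], [0, 0, -0.3]],
    [[0.5, -1, 0], [0, 0, -0.3]],
    [[0.5, -1, 0], [0, 0, -0.3]],
    [[0.5, -1, 0], [0, 0, -0.3]],
    [[0.5, -1, 0], [0, 0, -0.3]],
    [[0, 0, 0], [0, 0, 0]]
  ]
}}

```text
clock: 2.9
ee_pos: [0.5293, 0.02, 0.3128]
tool_rot: [2.067, 2.362, -0.001]
ft_force: [-0.4, -0.6, -0.7]
finger_gap: 0.006
grip_force: 0.0
```

{"fn": "arm_command", "kwargs": {
  "commands": [
    [[0.7, -0.92, 0], [0, 0, -0.17]],
    [[0.7, -0.92, 0], [0, 0, -0.17]],
    [[0.7, -0.92, 0], [0, 0, -0.17]],
    [[0.7, -0.92, 0], [0, 0, -0.17]],
    [[0.7, -0.92, 0], [0, 0, -0.17]],
    [[0.7, -0.92, 0], [0, 0, -0.17]],
    [[0.7, -0.92, 0], [0, 0, -0.17]],
    [[0.7, -0.92, 0], [0, 0, -0.17]],
    [[0, 0, 0], [0, 0, 0]],
    [[0, 0, 0], [0, 0, 0]]
  ]
}}

```text
clock: 3.9
ee_pos: [0.6679, -0.1587, 0.312]
tool_rot: [-2.245, -2.196, 0.001]
ft_force: [-0.7, 0.8, 0.8]
finger_gap: 0.006
grip_force: 0.0
```

Run:
```python
from workcell import manip
import cv2
s=manip.get_state();print(s['ee_pos'],s['tool_rot'],s['joint_pos'].round(2))
a=manip.get_image('side')[:,:,::-1][60:320,200:420];cv2.imwrite('pics/s1.png',cv2.resize(a,None,fx=2.3,fy=2.3,interpolation=cv2.INTER_CUBIC))
```

```text
[ 0.66794094 -0.1586874   0.31200228] [-2.24493526e+00 -2.19602120e+00  6.47430295e-04] [-0.21  0.47  0.59  1.41 -0.27  1.34  0.37]
```

View pics/s1.png

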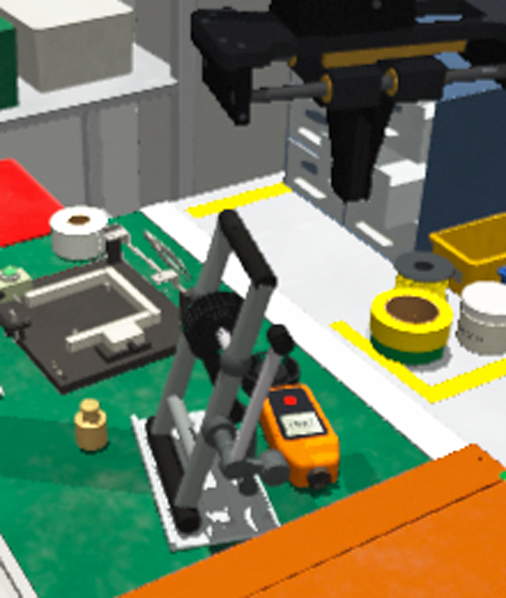

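The closed fingers are above and behind the stand roller (crop (352,195) against (280,338)). The body lies along x, clear of the frame. Next: lower, then push forward.

{"fn": "arm_command", "kwargs": {
  "commands": [
    [[0, -0.17, -1], [0, 0, 0]],
    [[0, 0, -1], [0, 0, 0]],
    [[0, 0, -1], [0, 0, 0]],
    [[0, 0, -1], [0, 0, 0]],
    [[0, 0, -1], [0, 0, 0]],
    [[0, 0, 0], [0, 0, 0]],
    [[0, 0, 0], [0, 0, 0]]
  ]
}}

```text
clock: 4.65
ee_pos: [0.6684, -0.1614, 0.1882]
tool_rot: [-2.243, -2.199, -0.001]
ft_force: [0.8, 0.0, -0.6]
finger_gap: 0.007
grip_force: 0.0
```

{"fn": "arm_command", "kwargs": {
  "commands": [
    [[-0.4, 0, 0], [0, 0, 0]],
    [[-0.4, 0, 0], [0, 0, 0]],
    [[-0.4, 0, 0], [0, 0, 0]],
    [[-0.4, 0, 0], [0, 0, 0]],
    [[-0.4, 0, 0], [0, 0, 0]],
    [[-0.4, 0, 0], [0, 0, 0]],
    [[-0.4, 0, -0.05], [0, 0, 0]],
    [[-0.4, 0, -0.1], [0, 0, 0]],
    [[-0.4, 0, -0.1], [0, 0, 0]],
    [[-0.4, 0, -0.15], [0, 0, 0]],
    [[-0.4, 0, -0.2], [0, 0, 0]],
    [[-0.4, 0, -0.2], [0, 0, 0]],
    [[-0.4, 0, -0.2], [0, 0, 0]],
    [[0, 0, 0], [0, 0, 0]]
  ]
}}

```text
clock: 6.05
ee_pos: [0.5361, -0.1626, 0.1616]
tool_rot: [-2.244, -2.195, 0.002]
ft_force: [-0.6, 1.3, -0.6]
finger_gap: 0.007
grip_force: 0.0
```

Run:
```python
from workcell import manip
import cv2
s=manip.get_state();print(s['ee_pos'],s['ft_force'])
a=manip.get_image('side')[:,:,::-1][60:320,200:420];cv2.imwrite('pics/s2.png',cv2.resize(a,None,fx=2.3,fy=2.3,interpolation=cv2.INTER_CUBIC))
```

```text
[ 0.536127   -0.16256509  0.16162747] [-0.57358145  1.32667282 -0.61834289]
```

View pics/s2.png

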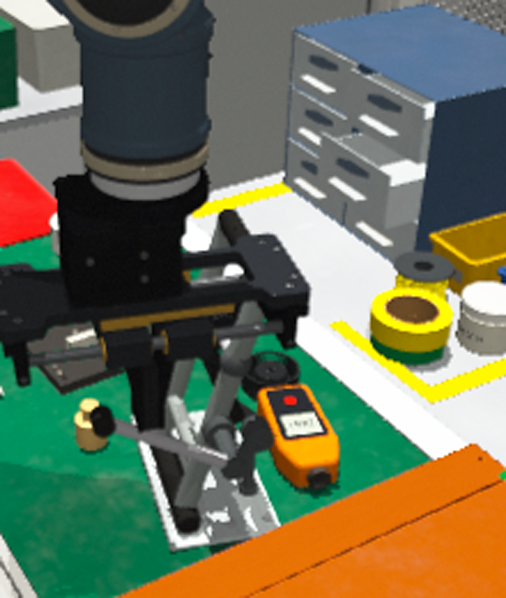

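The leg now points forward, with its roller at crop (102,420). It looks past centre and still swinging. I'll wait a moment, then back the fingers up.

{"fn": "arm_command", "kwargs": {
  "commands": [
    [[-0.3, 0, 0], [0, 0, 0]],
    [[0, 0, 0], [0, 0, 0]],
    [[0, 0, 0], [0, 0, 0]],
    [[0, 0, 0], [0, 0, 0]],
    [[0, 0, 0], [0, 0, 0]],
    [[0.3, 0, 0.5], [0, 0, 0]],
    [[0, 0, 1], [0, 0, 0]],
    [[0, 0, 1], [0, 0, 0]],
    [[0, 0, 1], [0, 0, 0]],
    [[0, 0, 1], [0, 0, 0]],
    [[0, 0, 1], [0, 0, 0]],
    [[0, 0, 1], [0, 0, 0]]
  ]
}}

```text
clock: 7.3
ee_pos: [0.5383, -0.1626, 0.3262]
tool_rot: [2.245, 2.198, 0.0]
ft_force: [0.5, 0.0, 0.1]
finger_gap: 0.006
grip_force: 0.0
```

Run:
```python
from h import *
import cv2
p=[.5818,-.0597,-.0287]
for k in(1.2,1.4,1.6,2,2.3,2.48):print(k,((proj('side',world(p,tip(k),.26))-[200,60])*2.3).round())
a=manip.get_image('side')[:,:,::-1][60:320,200:420];cv2.imwrite('pics/s3.png',cv2.resize(a,None,fx=2.3,fy=2.3,interpolation=cv2.INTER_CUBIC))
```

```text
1.2 [[110. 412.]]
1.4 [[ 95. 436.]]
1.6 [[ 86. 460.]]
2 [[ 86. 507.]]
2.3 [[102. 536.]]
2.48 [[117. 550.]]
```

View pics/s3.png

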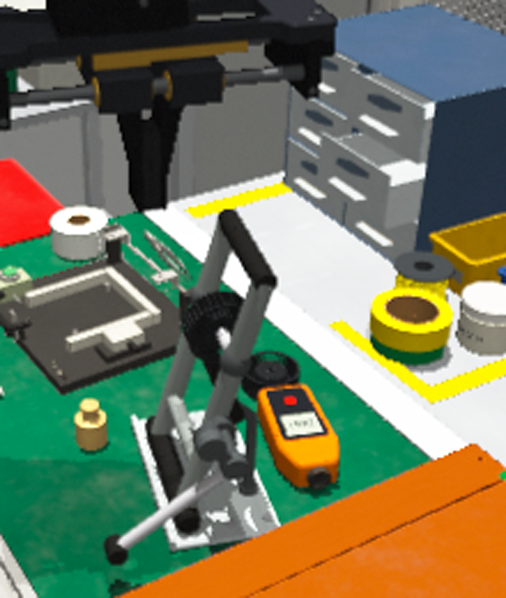

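The roller at (117,549) matches the fully-down prediction (117,550), and the frame is still leaning. Next: open the fingers and move over the handle bar.

{"fn": "arm_command", "kwargs": {
  "commands": [
    [[0.79, 0.81, 0], [0, 0, 0]],
    [[0.79, 0.81, 0], [0, 0, 0]],
    [[0.79, 0.81, 0], [0, 0, 0]],
    [[0.79, 0.81, 0], [0, 0, 0]],
    [[0.79, 0.81, 0], [0, 0, 0]],
    [[0, 0, 0], [0, 0, 0]],
    [[0, 0, 0], [0, 0, 0]],
    [[0, 0, 0], [0, 0, 0]],
    [[0, 0, 0], [0, 0, 0]],
    [[0, 0, 0], [0, 0, 0]]
  ],
  "fingers": 0,
  "grip_force": 25
}}

```text
clock: 8.35
ee_pos: [0.6366, -0.0624, 0.3254]
tool_rot: [2.246, 2.196, 0.001]
ft_force: [-0.2, -0.6, -0.6]
finger_gap: 0.834
grip_force: 0.0
```

{"fn": "arm_command", "kwargs": {
  "commands": [
    [[0, 0, 0], [0, 0, 0]],
    [[0, 0, 0], [0, 0, 0]],
    [[0, 0.04, -0.97], [0, 0, 0]],
    [[0, 0, -0.97], [0, 0, 0]],
    [[0, 0, -0.97], [0, 0, 0]],
    [[0, 0, -0.97], [0, 0, 0]],
    [[0, 0, -0.97], [0, 0, 0]],
    [[0, 0, 0], [0, 0, 0]],
    [[0, 0, 0], [0, 0, 0]],
    [[0, 0, 0], [0, 0, 0]]
  ]
}}

```text
clock: 9.35
ee_pos: [0.6381, -0.0607, 0.2055]
tool_rot: [2.244, 2.196, 0.003]
ft_force: [0.5, 0.0, 0.1]
finger_gap: 0.998
grip_force: 0.0
```

Run:
```python
from h import *
import cv2
print(manip.get_state()['ee_pos'])
a=manip.get_image('side')[:,:,::-1][60:320,200:420];cv2.imwrite('pics/s4.png',cv2.resize(a,None,fx=2.3,fy=2.3,interpolation=cv2.INTER_CUBIC))
```

```text
[ 0.63808989 -0.06065753  0.20549647]
```

View pics/s4.png

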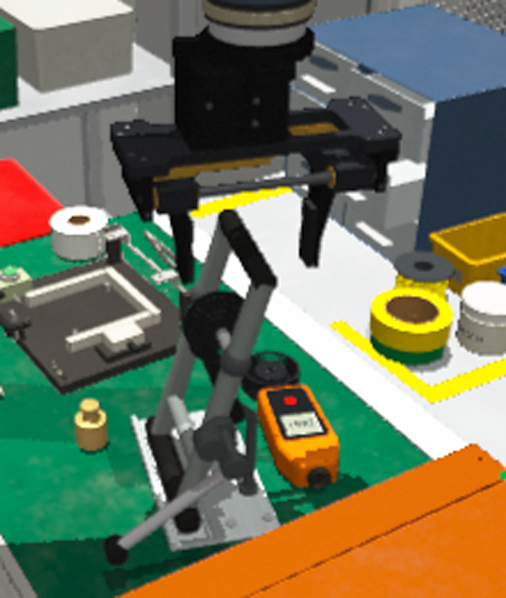

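The fingertips at (187,280) and (310,262) straddle the bar, whose middle is about (248,248). I'll close now.

{"fn": "arm_command", "kwargs": {
  "commands": [
    [[0, 0, 0], [0, 0, 0]],
    [[0, 0, 0], [0, 0, 0]],
    [[0, 0, 0], [0, 0, 0]],
    [[0, 0, 0], [0, 0, 0]],
    [[0, 0, 0], [0, 0, 0]],
    [[0, 0, 0], [0, 0, 0]],
    [[0, 0, 0], [0, 0, 0]],
    [[0, 0, 0], [0, 0, 0]],
    [[0, 0, 0], [0, 0, 0]],
    [[0, 0, 0], [0, 0, 0]],
    [[0, 0, 0], [0, 0, 0]],
    [[0, 0, 0], [0, 0, 0]]
  ],
  "fingers": 255
}}

```text
clock: 10.6
ee_pos: [0.6369, -0.0603, 0.2037]
tool_rot: [-2.245, -2.197, 0.0]
ft_force: [-1.3, 0.2, -0.0]
finger_gap: 0.197
grip_force: 25.0
```

Gripped at 25 N with an opening of about 17 mm, which fits the 18 mm bar. Now I'll swing the frame upright along the arc about the foot axis.

{"fn": "arm_command", "kwargs": {
  "commands": [
    [[-0.152, 0.004, 0.043], [-0.005, -0.167, 0]],
    [[-0.152, 0.004, 0.04], [-0.005, -0.167, 0]],
    [[-0.153, 0.004, 0.037], [-0.005, -0.167, 0]],
    [[-0.154, 0.004, 0.034], [-0.005, -0.167, 0]],
    [[-0.154, 0.004, 0.031], [-0.005, -0.167, 0]],
    [[-0.155, 0.004, 0.028], [-0.005, -0.167, 0]],
    [[0, 0, 0], [0, 0, 0]]
  ]
}}

```text
clock: 11.3
ee_pos: [0.6128, -0.0596, 0.2092]
tool_rot: [2.182, 2.135, 0.128]
ft_force: [0.7, 0.7, -2.9]
finger_gap: 0.195
grip_force: 25.0
```

{"fn": "arm_command", "kwargs": {
  "commands": [
    [[-0.155, 0.004, 0.025], [-0.005, -0.167, 0]],
    [[-0.156, 0.004, 0.021], [-0.005, -0.167, 0]],
    [[-0.156, 0.004, 0.018], [-0.005, -0.167, 0]],
    [[-0.157, 0.004, 0.014], [-0.005, -0.167, 0]],
    [[-0.157, 0.004, 0.011], [-0.005, -0.167, 0]],
    [[-0.157, 0.004, 0.008], [-0.005, -0.167, 0]],
    [[-0.157, 0.004, 0.005], [-0.005, -0.167, 0]],
    [[0, 0, 0], [0, 0, 0]],
    [[0, 0, 0], [0, 0, 0]],
    [[0, 0, 0], [0, 0, 0]],
    [[0, 0, 0], [0, 0, 0]],
    [[0, 0, 0], [0, 0, 0]]
  ]
}}

```text
clock: 12.5
ee_pos: [0.5873, -0.059, 0.212]
tool_rot: [2.102, 2.058, 0.268]
ft_force: [-0.3, 1.4, 2.1]
finger_gap: 0.195
grip_force: 25.0
```

Run:
```python
from h import *
import cv2
s=manip.get_state();p=[.5818,-.0597,-.0287]
m=R.from_rotvec(s['tool_rot']);g=s['ee_pos']-.019*m.as_matrix()[:,2]
print(s['clock'],s['ee_pos'],s['ft_force'],s['torque'],'grasp',g,'want',world(p,[0,0,.215],0),'tilt',np.arctan2(m.as_matrix()[0,2],-m.as_matrix()[2,2]))
for L in(-.07,0,.07):print(L,((proj('side',world(p,[[0,.052,.215],[0,-.052,.215],tip(2.48),[0,-.052,0]],L))-[200,60])*2.3).round().tolist())
a=manip.get_image('side')[:,:,::-1][60:320,200:420];cv2.imwrite('pics/s5.png',cv2.resize(a,None,fx=2.3,fy=2.3,interpolation=cv2.INTER_CUBIC))
```

```text
12.5 [ 0.58730027 -0.05897774  0.21196833] [-0.28699282  1.44352676  2.14901768] [0.28227953 0.54147529 0.02903907] grasp [ 0.58239136 -0.05882986  0.23032264] want [[ 0.5818 -0.0597  0.23  ]] tilt 0.2613362786770473
-0.07 [[137.0, 218.0], [168.0, 289.0], [114.0, 572.0], [187.0, 514.0]]
0 [[156.0, 215.0], [189.0, 285.0], [114.0, 567.0], [187.0, 514.0]]
0.07 [[175.0, 213.0], [211.0, 283.0], [114.0, 563.0], [187.0, 514.0]]
```

View pics/s5.png

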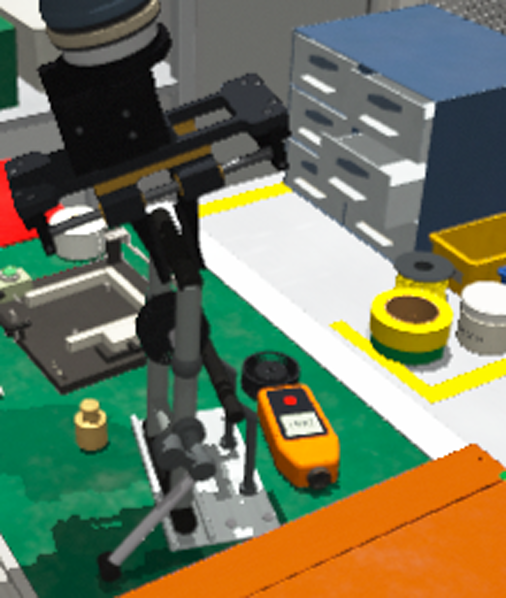

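The posts are vertical and the near bar end is at about (188,283), against a prediction of (189,285). The roller is at (112,567) and the foot is in the trough. I'll let it settle and hand in.

{"fn": "arm_command", "kwargs": {
  "commands": [
    [[0, 0, 0], [0, 0, 0]],
    [[0, 0, 0], [0, 0, 0]],
    [[0, 0, 0], [0, 0, 0]],
    [[0, 0, 0], [0, 0, 0]],
    [[0, 0, 0], [0, 0, 0]],
    [[0, 0, 0], [0, 0, 0]]
  ]
}}

```text
clock: 13.15
ee_pos: [0.587, -0.059, 0.212]
tool_rot: [2.102, 2.058, 0.268]
ft_force: [-0.6, 1.7, 4.0]
finger_gap: 0.2
grip_force: 25.0
```

```bash
python3 -c "
from workcell import manip
print(manip.get_state()['ee_pos'],manip.get_state()['grip_force']);print(manip.sign_off())"
```

```text
[ 0.58697351 -0.05895851  0.21196353] 24.992403388023376
the job is handed in; nothing more can be done
None
```

The job is handed in at about 13 s: the kickstand is fully down, and the frame is upright with its foot in the trough, held by the handle bar at 25 N; sign-off returned no verdict.

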